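# Ease back a ratchet winch and stack the freed box

### The arm

A 6-joint arm with a two-finger parallel gripper is mounted at the origin on a cart in front of the work surface, level with it; the furniture and walls round the work are solid. World frame = base frame: x ahead of the robot, y to its left, z up, the work surface at z = 0. Lengths are in m, angles in rad, forces in N, time in s.
With the tool pointing down it reaches from about 0.35 to 0.95 m from the base axis. Payload 17.4 kg.
Tool frame: the origin (TCP) lies on the centre line of the jaws, within the pads' length; the fingertips stand nose_length ahead of it and the grasp point (between the pads) lies 6 mm ahead of it (nose_length is the distance from the TCP to the fingertips, in m); z points along the fingers, y is the line along which they close (so a half turn about z gives the same grasp; the last joint's range is limited). The gripper opens to 93 mm and grips with 3 to 60 N. Pads are 15 mm wide; open, the fingers measure 128 mm over their backs; the gripper's body (75 mm by 188 mm) begins 65 mm behind the grasp point.
Start: joints at [-1.29, 0.116, 1.442, -0, 1.584, -0.038], TCP at [0.212, -0.641, 0.244] pointing down, gripper open.
Joint ranges: [-2.83, 2.83], [-0.83, 2.19], [0.07, 2.5], [-1.14, 4.28], [0.01, 3], [-2.97, 2.97]. Speed limits (rad/s): [1.89, 1.89, 2.22, 3.14, 3.14, 3.14].

### API

Orientations are given as a rotation vector (axis times angle).
In Python, from workcell import * gives the robot as it stands.
- The arm moves only by the shell command python3 -m inch 'ROWS' [FORCE]. ROWS is JSON, a list that holds one entry, the list of rows, each a list of 7 numbers: the shift along the tool's x, y, z in m, then the turn, a rotation vector about the tool's x, y, z in rad, then the finger opening in m, from 0 to 0.093. A call has 1 to 8 rows; each row shifts and turns the commanded pose from where the row before left it, along the tool's axes as they then stand; what a row does not reach is not made up. A row lasts 1/12 s, in which the tool goes at most 41.7 mm and 7.16 degrees, less where a joint would pass 70% of its speed; a pose out of reach is approached as far as the arm can. A call with a gripper value outside its range is refused whole. The fingers move at their own pace and stop on an object; FORCE is the grip in N (left out, the last holds). Time passes only in rows, so rows that do not move let the fingers close. It gives the time, the measured TCP pose, the force, the opening and the grip force at its end, in the units of the state.
- state(): the state, without advancing time (a new reading comes with each control period).
- grab_frame(name): name is "scene" or "top" or "wrist"; returns the picture (480x640x3 uint8, red, green, blue); there is no depth.
- get_calibration(name): a dict with "fx", "fy", "cx", "cy" (pixels), "dist" ([k1, k2, p1, p2, k3] as OpenCV has them; the pictures are not rectified), "R" (3x3) and "t" (3): a world point X has camera coordinates R X + t. Camera axes: x right, y down, z forward; pixel columns grow to the right and rows downward; lengths in m; the calibration is good to about 2 mm. A picture is of the moment at which its call begins: read the wrist's pose just before it. get_calibration takes no time and is no camera call; for the wrist camera it gives the pose at the moment of the call.
- job_done(): hands the job in; it is judged then, once.
The state is a dict: "t": time; "joints": joint angles; "joint_velocities": joint speeds; "effort": joint torques, N m; "tcp_pos": TCP position; "orientation": TCP orientation; "contact_force": force on the tool from outside, world axes, zero at the start; "ft_torque": the same for the moment, N m; "gripper_width": opening from 0.0 (shut) to 1.0 (fully open); "grasp_force": force on a finger pad.
Only numpy, scipy, OpenCV 4.12 (cv2) and the standard library are available. Lean on these libraries where they do the work, as an engineer would, in place of code of your own. Each camera call takes 0.05 s, during which the arm holds its last target. There are 200 camera calls.

### The job

The small box in the ratchet hold-down is finished. Throw the release lever fully over, wind the crank on a little until the sprung pawl jumps off the ratchet wheel, and then ease the crank back, never letting it run, until the drum is fully home; only then lift the freed box out and stack it squarely on the two boxes beside the fixture, leaving everything else where it stands.

Things in the scene. Friction and masses are not known exactly. Their poses are not given: they have to be found in the camera images.
- fixture: Grey base plate 170 (x) x 250 (y) x 12 mm fixed to the bench, with hand winch, hold-down slide and box seat. Origin: centre of its underside; x and y along its sides, z up. Winch axis at (20,-55), lever pivot at (-25,-86), box seat at (40,85) mm. The tallest part is the crank peg, top at z = 116 mm.
- drum (a joint): Angle of the winch drum (rad). 0 = fully home against its stop; grows as the crank is wound counter-clockwise seen from above; stop at 2.9. Starts wound to 0.95 to 2.1, caught by the pawl. A return spring turns it back with 0.5 to 0.75 N m (8 to 13 N at the peg): with the pawl off it runs home at once if the peg is not held. A tooth is 0.52 rad.
- drum_axis (a point): Point on the vertical axis of the drum, at the top face of the crank arm (70 mm over the bench).
- crank_peg (a point): Mid-height of the upright steel crank peg, 14 mm diameter, standing from 70 to 116 mm over the bench at the end of the flat crank arm (62 to 70 mm high), 60 mm from the drum axis. Push it counter-clockwise (seen from above) to wind; pushing from the same side, let it follow back clockwise.
- lever (a joint): Angle of the release lever (rad): 0 = pawl sprung towards the wheel, 0.7 = fully over against a rigid stop, pawl sprung away from it. Turns clockwise seen from above, about 4 N at the post, stays where it is left. While the wheel's load is on the pawl, the pawl stays caught under its tooth even with the lever over; winding the drum on 0.1 to 0.25 rad lets it jump off.
- lever_post (a point): Top centre of the upright post of the release lever: 10 mm diameter, from 30 to 70 mm over the bench, 42 mm from the lever's pivot. With the lever at 0 it lies in the fixture's -x direction from the pivot, and is pushed in the fixture's +y direction.
- pawl_tip (a point): Nose of the pawl, a flat steel finger 44 mm long on the lever's pivot, 31 mm over the bench. Horizontally about 27 mm from drum_axis while caught in the ratchet teeth, about 50 mm when it has jumped off (teeth end at 34 mm).
- nest (a point): Centre of the box seat, on the base plate's top face (12 mm over the bench).
- held_box: Closed dark wooden box 50 (x) x 64 (y) x 30 mm, 0.08 to 0.17 kg, loose on the seat between low end stops (8 mm high, at its y ends; its x sides are free), axes as the fixture's. Brass clasp on its -x side. Origin: centre of its underside. The slide's tongue (26 mm wide) reaches over it from -y, 4 mm above it; with the drum home it stands clear.
- stack_low: Lower box of the stack, same as held_box, standing on the bench. Origin: centre of its underside.
- stack_high: Upper box of the stack, same size, on the lower one; its top is 60 mm over the bench. Origin: centre of its underside. The freed box goes on it, long sides along its long sides.
- tea_cup: White cup 77 x 76 x 57 mm, a bystander. Origin: centre of its underside.
- flat_pliers: Pliers with orange handles, 160 x 56 x 13 mm, lying on the bench, a bystander.
- carved_bangle: Brown ring 70 mm across, 22 mm high, lying on the bench, a bystander.
Mind the look-alikes: they are no part of the job. What is shaped like the held_box but blue or orange is not meant.

How it is judged:
By the outcome, as a careful person would: the job done as asked, in the order asked, and still so for the second after the job is handed in, with the robot touching nothing.
It also fails if it takes over 72 s, if anything falls off the work surface, if the arm or the gripper's body presses on something with over 40 N, if the wrist force passes 120 N, or if a joint passes its speed limit or range.

## Working session

There is one attempt and no reset: what is moved stays moved. The work goes in short steps, Python scripts to look and compute and a shell command to move; the robot and the scene stay as the last step left them, time stands still between calls to the robot, and variables do not carry over. Pictures are saved under pics/ and viewed, at most 10 in all, crops included, and the job is handed in when it is done.

```bash
ls; mkdir -p pics
python3 - <<'E'
from workcell import *
import cv2,numpy as np
s=state();print({k:(np.round(v,3).tolist() if not isinstance(v,dict) else v) for k,v in s.items()})
for n in("scene","top"):
    im=grab_frame(n);cv2.imwrite(f"pics/{n}0.png",im[:,:,::-1])
    c=get_calibration(n);print(n,{k:np.round(v,4).tolist() for k,v in c.items()})
try: print(nose_length)
except Exception as e: print(e)
E
```

```text
pics
{'t': 0.0, 'joints': [-1.29, 0.117, 1.442, -0.0, 1.584, -0.038], 'joint_velocities': [-0.001, -0.001, -0.0, -0.002, 0.002, 0.001], 'effort': [-0.005, -72.127, -62.262, 0.078, 0.024, -0.0], 'tcp_pos': [0.212, -0.641, 0.243], 'orientation': [-3.101, -0.498, 0.0], 'contact_force': [0.749, 0.568, 0.518], 'ft_torque': [0.006, 0.017, 0.006], 'grasp_force': 0.0, 'gripper_width': 1.0}
scene {'fx': 447.7025, 'fy': 447.7025, 'cx': 318.3109, 'cy': 246.4196, 'dist': [-0.1047, 0.0, 0.0, 0.0, 0.0], 'R': [[-0.7326, -0.6806, 0.0002], [-0.3191, 0.3432, -0.8834], [0.6012, -0.6473, -0.4686]], 't': [0.4688, 0.2444, 0.8245]}
top {'fx': 564.8857, 'fy': 564.8857, 'cx': 318.7504, 'cy': 242.0426, 'dist': [-0.0037, 0.0, 0.0, 0.0, 0.0], 'R': [[-0.0237, -0.9997, 0.0076], [-0.9914, 0.0225, -0.129], [0.1288, -0.0106, -0.9916]], 't': [0.069, 0.5956, 1.3103]}
0.025
```

View pics/top0.png

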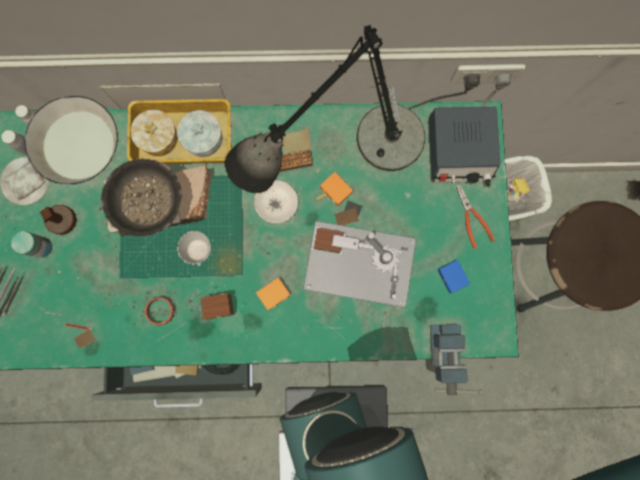

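View pics/scene0.png

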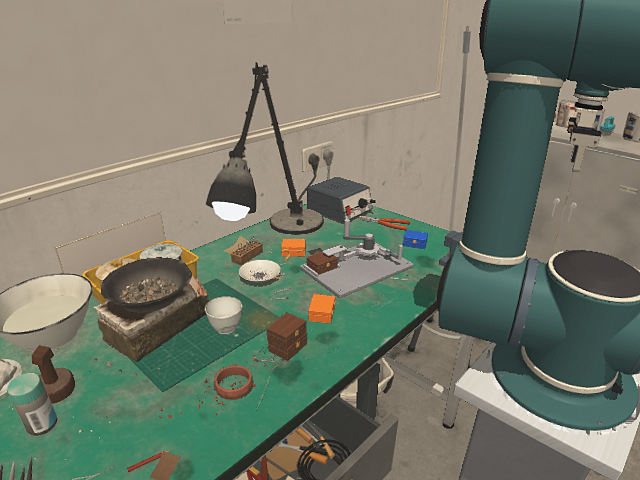

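The top view shows the fixture plate at (305–415, 222–305). A brown box sits on its seat at (326,240), the crank hub is near (385,258), and the lever is near (395,285). There are four box-shaped candidates:
- Brown box on the seat at (326,240).
- Brown stack at (217,306), which is two high in the scene view at (287,337).
- Orange boxes at (337,188) and (272,294).
- Blue box at (453,276).

The brown one under the tongue is held_box and the two-high brown pile is the stack. I'll confirm this in one enlarged crop.

```bash
cat > h.py <<'E'
from workcell import *
import cv2,numpy as np
from scipy.spatial.transform import Rotation as Ro
def ray(c,uv):
    K=np.array([[c["fx"],0,c["cx"]],[0,c["fy"],c["cy"]],[0,0,1]]);R=np.array(c["R"]);t=np.array(c["t"])
    p=cv2.undistortPoints(np.array(uv,float).reshape(-1,1,2),K,np.array(c["dist"])).reshape(-1,2)
    return -R.T@t, np.c_[p,np.ones(len(p))]@R
def onz(c,uv,z):
    o,d=ray(c,uv); return o+d*((z-o[2])/d[:,2])[:,None]
def proj(c,X):
    K=np.array([[c["fx"],0,c["cx"]],[0,c["fy"],c["cy"]],[0,0,1]])
    return cv2.projectPoints(np.array(X,float).reshape(-1,3),cv2.Rodrigues(np.array(c["R"]))[0],np.array(c["t"]),K,np.array(c["dist"]))[0].reshape(-1,2)
def tri(c1,u1,c2,u2):
    (o1,d1),(o2,d2)=ray(c1,[u1]),ray(c2,[u2]);A=np.c_[d1[0],-d2[0]];s=np.linalg.lstsq(A,o2-o1,rcond=None)[0]
    a,b=o1+s[0]*d1[0],o2+s[1]*d2[0];return (a+b)/2,np.linalg.norm(a-b)
def F(o,yaw,p): # fixture mm -> world
    c,s=np.cos(yaw),np.sin(yaw);p=np.array(p)/1000;return np.array([o[0]+c*p[0]-s*p[1],o[1]+s*p[0]+c*p[1],p[2]])
E
python3 - <<'E'
from h import *
im=cv2.imread("pics/top0.png");c=get_calibration("top");cs=get_calibration("scene")
hsv=cv2.cvtColor(im,cv2.COLOR_BGR2HSV)
m=((hsv[...,1]<50)&(hsv[...,2]>90)).astype(np.uint8);roi=np.zeros_like(m);roi[212:315,295:425]=1;m*=roi
m=cv2.morphologyEx(m,cv2.MORPH_OPEN,np.ones((3,3)))
cn=max(cv2.findContours(m,0,2)[0],key=cv2.contourArea)
r=cv2.minAreaRect(cv2.convexHull(cn));b=cv2.boxPoints(r);w=onz(c,b,0.012);print(b.round(1).tolist());print(w.round(4).tolist())
print([np.linalg.norm(w[i]-w[i-1]).round(4) for i in range(4)])
o=w.mean(0);e=w[0]-w[1];
for i in range(4):
    e=w[i]-w[i-1]
    if e[1]>0.2: yaw=np.arctan2(-e[0],e[1])
print("o,yaw",o,yaw)
mb=((hsv[...,0]<14)&(hsv[...,1]>80)&(hsv[...,2]<130)).astype(np.uint8);roi[:]=0;roi[285:325,195:238]=1
cn=max(cv2.findContours(mb*roi,0,2)[0],key=cv2.contourArea);b=cv2.boxPoints(cv2.minAreaRect(cn));print("stack",b.round(1).tolist(),onz(c,b,.06).round(4).tolist())
sc=cv2.imread("pics/scene0.png")
A=cv2.resize(im[215:310,300:420],None,fx=4,fy=4,interpolation=2)
B=cv2.resize(sc[225:305,295:415],None,fx=4,fy=4,interpolation=2)[:,:480]
C=cv2.resize(sc[310:365,260:312],None,fx=5,fy=5,interpolation=2)
D=cv2.resize(im[285:325,195:240],None,fx=5,fy=5,interpolation=2)
out=np.zeros((600,800,3),np.uint8)
out[:380,:480]=A;B=cv2.resize(B,(320,213));out[:C.shape[0],500:500+C.shape[1]]=C;out[280:280+D.shape[0],500:500+D.shape[1]]=D
out[385:598,:320]=B
cv2.imwrite("pics/crop1.png",out)
E
```

```text
[[291.3999938964844, 308.29998779296875], [298.6000061035156, 219.39999389648438], [416.29998779296875, 228.8000030517578], [409.1000061035156, 317.79998779296875]]
[[0.4418, 0.1242, 0.012], [0.6575, 0.1029, 0.012], [0.6275, -0.1844, 0.012], [0.4125, -0.1573, 0.012]]
[np.float64(0.283), np.float64(0.2168), np.float64(0.2888), np.float64(0.2167)]
o,yaw [ 0.53483384 -0.02866515  0.012     ] -0.10356167746852533
stack [[200.5, 298.1000061035156], [227.10000610351562, 293.6000061035156], [230.5, 313.79998779296875], [203.89999389648438, 318.20001220703125]] [[0.4696, 0.3322, 0.06], [0.4784, 0.2707, 0.06], [0.4319, 0.2631, 0.06], [0.4232, 0.3243, 0.06]]
```

View pics/crop1.png

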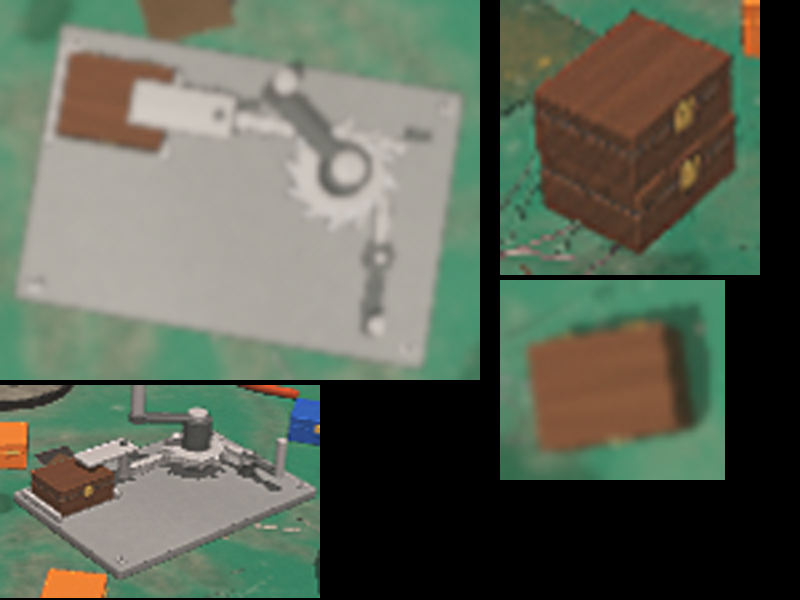

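The crop confirms the layout. The dark brown box at crop (115,100) is under the tongue with its brass clasp facing the robot, and the brown pair with clasps is the stack. The other boxes are orange or blue. In the crop the crank hub is at (345,168), the peg top at (286,80), the lever post top at (376,325), and the pawl is in the teeth at (382,215). The plate corners are (62,27), (462,93), (420,367) and (17,297).

Run:
```python
from h import *
from scipy.optimize import least_squares
c=get_calibration("top");cs=get_calibration("scene")
f=lambda p:((np.array(p,float)+.5)/4-.5)+[300,215]
# refine plate edges with Otsu on the a-channel difference (grey vs green)
im=cv2.imread("pics/top0.png");g=im.astype(int);m=((g[...,1]-g[...,2])<25).astype(np.uint8)
P=f([(62,27),(462,93),(420,367),(17,297)])
w=onz(c,P,.012)
print("edges",[np.linalg.norm(w[i]-w[i-1]).round(4) for i in range(4)])
M=np.array([[85,125],[85,-125],[-85,-125],[-85,125]])/1e3
def res(q): 
    cc,s=np.cos(q[2]),np.sin(q[2]);return (M@np.array([[cc,s],[-s,cc]])+q[:2]-w[:,:2]).ravel()
q=least_squares(res,[.53,-.03,-.1]).x;print("fixture",q,"res mm",(res(q)*1e3).round(1))
for n,uv,z,fp in(("hub",(345,168),.085,(20,-55,0)),("post",(376,325),.07,(-67,-86,0)),("peg",(286,80),.116,None)):
    print(n,onz(c,[f(uv)],z)[0].round(4), None if fp is None else F(q[:2],q[2],fp).round(4))
ax=F(q[:2],q[2],(20,-55,0));pg=onz(c,[f((286,80))],.116)[0];d=pg-ax;print("peg r,ang(fixture)",np.hypot(*d[:2]),np.arctan2(d[1],d[0])-q[2])
print("proj scene: peg top,post top,axis70,nest",proj(cs,[[*pg[:2],.116],[*F(q[:2],q[2],(-67,-86,0))[:2],.07],[*ax[:2],.07],[*F(q[:2],q[2],(40,85,0))[:2],.042]]).round(1).tolist())
print("pawl",np.linalg.norm((onz(c,[f((382,205))],.031)[0]-ax)[:2]))
# lamp head
print("lamp",tri(c,(255,165),cs,(232,190)))
```

```text
edges [np.float64(0.1669), np.float64(0.2474), np.float64(0.1686), np.float64(0.2457)]
fixture [ 0.54610694 -0.04306978 -0.19130436] res mm [ 1.7  1.   0.5 -1.5 -1.1 -2.  -1.1  2.4]
hub [ 0.5536 -0.0978  0.085 ] [ 0.5553 -0.1009  0.    ]
post [ 0.4639 -0.1141  0.07  ] [ 0.464  -0.1148  0.    ]
peg [ 0.6011 -0.0625  0.116 ] None
peg r,ang(fixture) 0.05977567607607065 0.8890440881665437
proj scene: peg top,post top,axis70,nest [[345.4, 219.2], [399.0, 244.5], [367.4, 235.5], [320.6, 256.8]]
pawl 0.03149756704176042
lamp (array([0.73777247, 0.18740343, 0.23149085]), np.float64(0.004185466080841644))
```

```bash
cat >> h.py <<'E'
def go(x,y,z,psi=None): # print tool-frame shift to world target and turn about tool z; psi = world angle of tool x
    s=state();R=Ro.from_rotvec(s["orientation"]).as_matrix();d=R.T@(np.array([x,y,z])-s["tcp_pos"])
    cur=np.arctan2(R[1,0],R[0,0]);print("tcp",np.round(s["tcp_pos"],4),"psi",round(cur,3),"tilt",np.round(R[2],3),"F",np.round(s["contact_force"],1),"t",round(s["t"],2),"q6",round(s["joints"][5],2))
    print("shift",d.round(4), "" if psi is None else "turn tz %.3f"%(-(psi-cur)))
E
python3 -m inch '[[[0,0,-0.02,0,0,0.115,0.093],[0,0,-0.02,0,0,0.115,0.093],[0,0,0,0,0,0.115,0.06],[0,0,0,0,0,0.115,0.04],[0,0,0,0,0,0.115,0.04],[0,0,0,0,0,0.115,0.04]]]'
python3 -c "
from h import *
go(.464,-.1145,.2,-.37)"
```

```text
t: 0.6
tcp_pos: [0.2115, -0.6409, 0.2833]
orientation: [-3.085, 0.588, 0.0]
contact_force: [0.5, -0.1, -0.2]
gripper_width: 0.767
grasp_force: 0.0
tcp [ 0.2115 -0.6409  0.2833] psi -0.377 tilt [-0. -0. -1.] F [ 0.5 -0.1 -0.2] t 0.6 q6 0.66
shift [ 0.041  -0.5824  0.0835] turn tz -0.007
```

```bash
python3 -m inch '[[[0.003,-0.038,0,0,0,0,0.04],[0.003,-0.038,0,0,0,0,0.04],[0.003,-0.038,0,0,0,0,0.04],[0.003,-0.038,0,0,0,0,0.04],[0.003,-0.038,0,0,0,0,0.04],[0.003,-0.038,0,0,0,0,0.04],[0.003,-0.038,0,0,0,0,0.04],[0.003,-0.038,0,0,0,0,0.04]]]'
python3 -m inch '[[[0.003,-0.038,0,0,0,0,0.04],[0.003,-0.038,0,0,0,0,0.04],[0.003,-0.038,0,0,0,0,0.04],[0.003,-0.038,0,0,0,0,0.04],[0.003,-0.038,0.02,0,0,0,0.04],[0.002,-0.038,0.03,0,0,0,0.04],[0.002,-0.038,0.03,0,0,0,0.04],[0,0,0,0,0,0,0.04]]]' |tail -5
python3 - <<'E'
from h import *
go(.464,-.1145,.07,-.37)
im=grab_frame("wrist");cv2.imwrite("pics/w1.png",im[:,:,::-1])
c=get_calibration("wrist");q=[.5461,-.0431,-.1913]
pt=lambda x,y,z:[*F(q[:2],q[2],(x,y,0))[:2],z]
print("post,axis,nest",proj(c,[pt(-67,-86,.07),pt(20,-55,.07),pt(40,85,.042)]).round(1).tolist())
E
```

```text
t: 1.27
tcp_pos: [0.3444, -0.3646, 0.2834]
orientation: [-3.087, 0.58, 0.0]
contact_force: [0.1, -0.8, -0.0]
gripper_width: 0.43
grasp_force: 0.0
tcp_pos: [0.4534, -0.1317, 0.2075]
orientation: [-3.087, 0.574, 0.009]
contact_force: [-1.3, 0.3, -0.6]
gripper_width: 0.431
grasp_force: 0.0
tcp [ 0.4534 -0.1317  0.2075] psi -0.368 tilt [-0.006 -0.001 -1.   ] F [-1.3  0.3 -0.6] t 1.93 q6 1.6
shift [ 0.0045 -0.0197  0.1375] turn tz 0.002
post,axis,nest [[286.7, 231.7], [210.8, 107.6], [20.2, 117.2]]
```

View pics/w1.png

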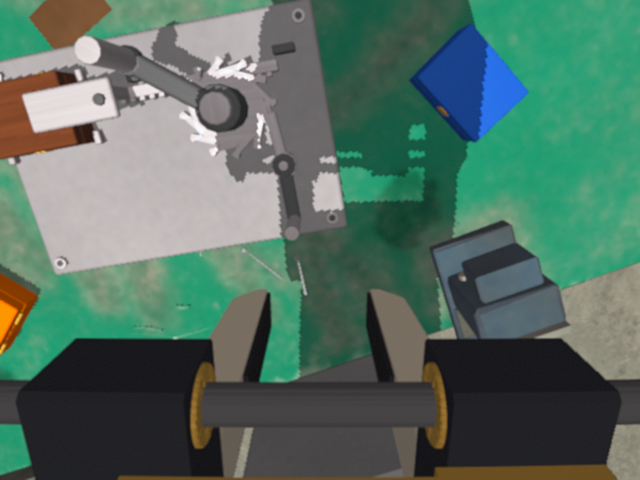

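The wrist view shows the lever post top at (292,231), the pivot at (283,165), the hub at (221,106) and the peg top at (89,50). The plate corners are (55,272) and (345,225). I'll refine the positions from these.

Run:
```python
from h import *
c=get_calibration("wrist")
P=onz(c,[(55,272),(345,225)],.012);print("corners",P.round(4).tolist(),"pred",F([.5461,-.0431],-.1913,(-85,125,0)).round(4),F([.5461,-.0431],-.1913,(-85,-125,0)).round(4))
d=P[0]-P[1];print("yaw",np.arctan2(-d[0],d[1]),np.linalg.norm(d))
po=onz(c,[(291.5,231)],.07)[0];pg=onz(c,[(89,50)],.116)[0];print("post",po,"peg",pg)
print("hub",[onz(c,[(221,106)],z)[0].round(4).tolist() for z in(.07,.08,.09)])
go(*po[:2],.07,-.37)
```

```text
corners [[0.4888, 0.0917, 0.012], [0.4391, -0.1511, 0.012]] pred [0.4864 0.0958 0.    ] [ 0.4389 -0.1497  0.    ]
yaw -0.2018004056989664 0.24781764144384033
post [ 0.46324121 -0.11798145  0.07      ] peg [ 0.59914711 -0.06481791  0.116     ]
hub [[0.5538, -0.1072, 0.07], [0.5529, -0.1092, 0.08], [0.5519, -0.1111, 0.09]]
tcp [ 0.4532 -0.1338  0.21  ] psi -0.367 tilt [-0.004 -0.    -1.   ] F [0.2 0.1 0.3] t 1.98 q6 1.6
shift [ 0.0043 -0.0183  0.14  ] turn tz 0.003
```

```bash
python3 -m inch '[[[0.0035,-0.0205,0,0,0,0,0.04],[0,0,0.028,0,0,0,0.04],[0,0,0.028,0,0,0,0.04],[0,0,0.028,0,0,0,0.04],[0,0,0.028,0,0,0,0.04],[0,0,0.028,0,0,0,0.04],[0,0,0,0,0,0,0.04],[0,0,0,0,0,0,0.04]]]'
python3 -m inch '[[[0,0,0,0,0,0,0.0],[0,0,0,0,0,0,0.0],[0,0,0,0,0,0,0],[0,0,0,0,0,0,0],[0,0,0,0,0,0,0]]]' 8
python3 -c "
from h import *
go(.4637,-.116,.07,-.37)"
```

```text
t: 2.65
tcp_pos: [0.4638, -0.1191, 0.073]
orientation: [-3.087, 0.581, 0.002]
contact_force: [0.8, -0.5, 1.1]
gripper_width: 0.429
grasp_force: 0.0
t: 3.07
tcp_pos: [0.4646, -0.1182, 0.0735]
orientation: [-3.087, 0.58, -0.002]
contact_force: [6.8, 14.4, 5.1]
gripper_width: 0.129
grasp_force: 8.0
tcp [ 0.4646 -0.1182  0.0735] psi -0.371 tilt [ 0.001 -0.001 -1.   ] F [ 6.8 14.4  5.1] t 3.07 q6 1.64
shift [-0.0017 -0.0017  0.0035] turn tz -0.001
```

```bash
python3 -m inch '[[[0,-0.003,0,0,0,0,0],[0,-0.004,0,0,0,0,0],[0,-0.005,0,0,0,0,0],[0,-0.005,0,0,0,0,0],[0.001,-0.004,0,0,0,0,0],[0.001,-0.003,0,0,0,0,0],[0.002,-0.003,0,0,0,0,0],[0,0,0,0,0,0,0]]]'
python3 -m inch '[[[0.001,-0.001,0,0,0,0,0],[0,0,0,0,0,0,0]]]'
python3 -c "
from h import *
go(.4637,-.116,.07,-.37)"
```

```text
t: 3.73
tcp_pos: [0.4778, -0.0943, 0.0731]
orientation: [-3.088, 0.579, 0.001]
contact_force: [-2.7, 2.4, 5.7]
gripper_width: 0.102
grasp_force: 8.0
t: 3.9
tcp_pos: [0.4788, -0.0938, 0.073]
orientation: [-3.087, 0.579, 0.001]
contact_force: [-5.3, 4.2, 6.6]
gripper_width: 0.102
grasp_force: 8.0
tcp [ 0.4788 -0.0938  0.073 ] psi -0.371 tilt [-0.001 -0.    -1.   ] F [-5.3  4.2  6.6] t 3.9 q6 1.7
shift [-0.006   0.0262  0.003 ] turn tz -0.001
```

```bash
for i in 1 2; do python3 -m inch '[[[0.0005,-0.001,0,0,0,0,0],[0.0005,-0.001,0,0,0,0,0],[0,0,0,0,0,0,0]]]' | sed -n 2,4p; done
```

```text
tcp_pos: [0.4805, -0.0925, 0.073]
orientation: [-3.088, 0.58, 0.001]
contact_force: [-4.9, 1.1, 6.2]
tcp_pos: [0.4814, -0.0921, 0.0727]
orientation: [3.085, -0.579, -0.003]
contact_force: [-13.1, -10.1, 6.8]
```

```bash
python3 -m inch '[[[0.0005,-0.001,0,0,0,0,0],[0,0,0,0,0,0,0]]]' | sed -n 2,4p
python3 -m inch '[[[0,0,0,0,0,0,0.03],[0,0,0,0,0,0,0.03],[0,0,0,0,0,0,0.03],[0,0,-0.02,0,0,0,0.04],[0,0,-0.03,0,0,0,0.04],[0,0,-0.03,0,0,0,0.04],[0,0,-0.03,0,0,0,0.04],[0,0,0,0,0,0,0.06]]]'
python3 - <<'E'
from h import *
go(.5985,-.064,.2,.70)
im=grab_frame("top");cv2.imwrite("pics/t2.png",im[:,:,::-1])
E
```

```text
tcp_pos: [0.482, -0.0915, 0.0727]
orientation: [3.085, -0.579, -0.004]
contact_force: [-15.3, -11.7, 7.6]
t: 5.23
tcp_pos: [0.4849, -0.0907, 0.1889]
orientation: [3.087, -0.579, 0.012]
contact_force: [0.4, -0.5, 0.7]
gripper_width: 0.467
grasp_force: 0.0
tcp [ 0.4849 -0.0907  0.1889] psi -0.371 tilt [ 0.008 -0.001 -1.   ] F [ 0.4 -0.5  0.7] t 5.23 q6 1.71
shift [ 0.0963 -0.066  -0.0103] turn tz -1.071
```

```bash
python3 -m inch '[[[0.009,-0.006,0,0,0,-0.117,0.06],[0,0,0,0,0,-0.117,0.06],[0,0,0,0,0,-0.117,0.06],[0,0,0,0,0,-0.117,0.06],[0,0,0,0,0,-0.117,0.06],[0,0,0,0,0,-0.117,0.06],[0,0,0,0,0,-0.117,0.06],[0,0,0,0,0,-0.117,0.06]]]' >/dev/null
python3 -m inch '[[[0,0,0,0,0,-0.117,0.06],[0,0,0,0,0,0,0.06],[0,0,0,0,0,0,0.06]]]' >/dev/null
python3 - <<'E'
from h import *
go(.5990,-.0635,.1,.685)
im=grab_frame("wrist");cv2.imwrite("pics/w2.png",im[:,:,::-1])
c=get_calibration("wrist")
print("pred peg top,axis70,post end",proj(c,[[.599,-.0635,.116],[.5548,-.1,.07],[.482,-.0915,.07]]).round(1).tolist())
E
```

```text
tcp [ 0.4935 -0.0879  0.1817] psi 0.678 tilt [-0.001 -0.001 -1.   ] F [-0.3  0.2  0.3] t 6.2 q6 0.67
shift [0.0975 0.0473 0.0816] turn tz -0.007
pred peg top,axis70,post end [[421.4, 72.8], [398.6, 183.8], [310.2, 266.3]]
```

View pics/w2.png

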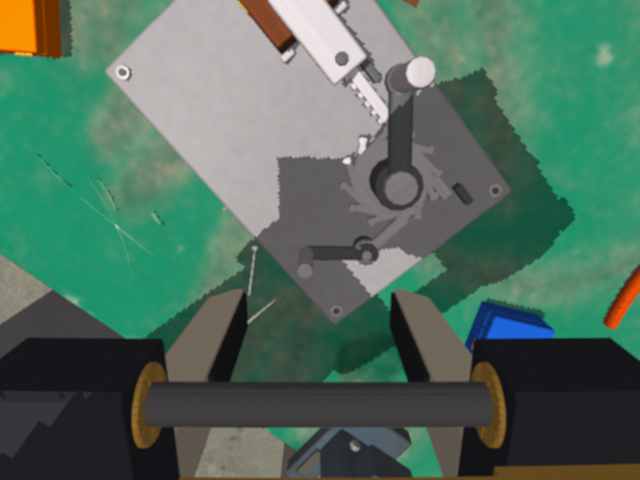

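The view shows the peg top at (421,71), within 2 px of the prediction. The hub is at (401,185) and the lever post at (306,269), thrown over, with the pawl still in the teeth near (385,240). Next is the peg.

```bash
python3 -m inch '[[[0.0325,0.016,0,0,0,0,0.06],[0.0325,0.016,0,0,0,0,0.06],[0.0325,0.0155,0,0,0,0,0.06],[0,0,0,0,0,0,0.06],[0,0,0.025,0,0,0,0.06],[0,0,0.03,0,0,0,0.06],[0,0,0.025,0,0,0,0.06],[0,0,0,0,0,0,0.06]]]'
python3 -m inch '[[[0,0,0,0,0,0,0],[0,0,0,0,0,0,0],[0,0,0,0,0,0,0],[0,0,0,0,0,0,0],[0,0,0,0,0,0,0],[0,0,0,0,0,0,0]]]' 25
python3 -c "
from h import *
go(.5990,-.0635,.1,.685)"
```

```text
t: 6.92
tcp_pos: [0.5969, -0.0631, 0.0971]
orientation: [-2.959, -1.045, 0.01]
contact_force: [-0.5, 0.6, -1.4]
gripper_width: 0.645
grasp_force: 0.0
t: 7.42
tcp_pos: [0.5996, -0.0635, 0.1035]
orientation: [2.96, 1.05, 0.002]
contact_force: [-0.5, -0.2, 0.3]
gripper_width: 0.268
grasp_force: 0.0
tcp [ 0.5996 -0.0635  0.1035] psi 0.682 tilt [ 0.001  0.001 -1.   ] F [-0.5 -0.2  0.3] t 7.42 q6 0.74
shift [-0.0004 -0.0004  0.0035] turn tz -0.003
```

```bash
python3 -m inch '[[[0,0,0,0,0,0,0],[0,0,0,0,0,0,0],[0,0,0,0,0,0,0],[0,0,0,0,0,0,0]]]' 25
python3 - <<'E'
import numpy as np
# wind +0.30 then arc table: tool-frame chord for turning by da with tool turning equally, r=60
for da in(.05,.1,.12,-.1): 
    # tool at theta, tool x radial (psi=theta), y=-tangent(ccw); chord in old frame
    print(da, 'dx',60*(np.cos(da)-1),'dy',-60*np.sin(da),'tz',-da)
E
```

```text
t: 7.75
tcp_pos: [0.599, -0.0629, 0.103]
orientation: [-2.959, -1.05, 0.001]
contact_force: [-6.0, 4.5, 5.5]
gripper_width: 0.145
grasp_force: 25.0
0.05 dx -0.07498437630202304 dy -2.9987501562406997 tz -0.05
0.1 dx -0.29975008331845077 dy -5.990004998809689 tz -0.1
0.12 dx -0.431481848768025 dy -7.1827324373351615 tz -0.12
-0.1 dx -0.29975008331845077 dy 5.990004998809689 tz 0.1
```

```bash
python3 -m inch '[[[-0.0001,-0.003,0,0,0,-0.05,0],[-0.0001,-0.003,0,0,0,-0.05,0],[-0.0001,-0.003,0,0,0,-0.05,0],[-0.0001,-0.003,0,0,0,-0.05,0],[-0.0001,-0.003,0,0,0,-0.05,0],[0,0,0,0,0,0,0],[0,0,0,0,0,0,0]]]'
python3 - <<'E'
from h import *
go(.5990,-.0635,.1,.935)
s=state()["tcp_pos"];print("theta",np.arctan2(s[1]+.1,s[0]-.5548),np.hypot(s[1]+.1,s[0]-.5548))
for n in("wrist","scene","top"): cv2.imwrite(f"pics/{n}3.png",grab_frame(n)[:,:,::-1])
c=get_calibration("wrist");a=[.5548,-.1,.031];p=F([.5461,-.0431],-.195,(-25,-86,31));print("axis, pivot px",proj(c,[a,p]).round(0).tolist())
c=get_calibration("scene");print("axis, pivot px scene",proj(c,[a,p]).round(0).tolist())
W=cv2.imread("pics/wrist3.png");S=cv2.imread("pics/scene3.png");T=cv2.imread("pics/top3.png")
o=np.zeros((600,800,3),np.uint8);o[:300,:400]=cv2.resize(W,(400,300));o[:300,400:]=cv2.resize(S[220:310,310:430],(400,300),interpolation=2);o[300:,:400]=cv2.resize(T[220:310,310:430],(400,300),interpolation=2)
cv2.imwrite("pics/v3.png",o)
E
```

```text
t: 8.33
tcp_pos: [0.5891, -0.0537, 0.1031]
orientation: [2.805, 1.411, 0.002]
contact_force: [6.6, -5.0, -1.5]
gripper_width: 0.147
grasp_force: 25.0
tcp [ 0.5891 -0.0537  0.1031] psi 0.932 tilt [ 0.     0.002 -1.   ] F [ 6.6 -5.  -1.5] t 8.33 q6 0.51
shift [-0.002   0.0138  0.0031] turn tz -0.003
theta 0.9341222811133078 0.05762855239361846
axis, pivot px [[317.0, 368.0], [273.0, 438.0]]
axis, pivot px scene [[367.0, 249.0], [387.0, 252.0]]
```

View pics/v3.png

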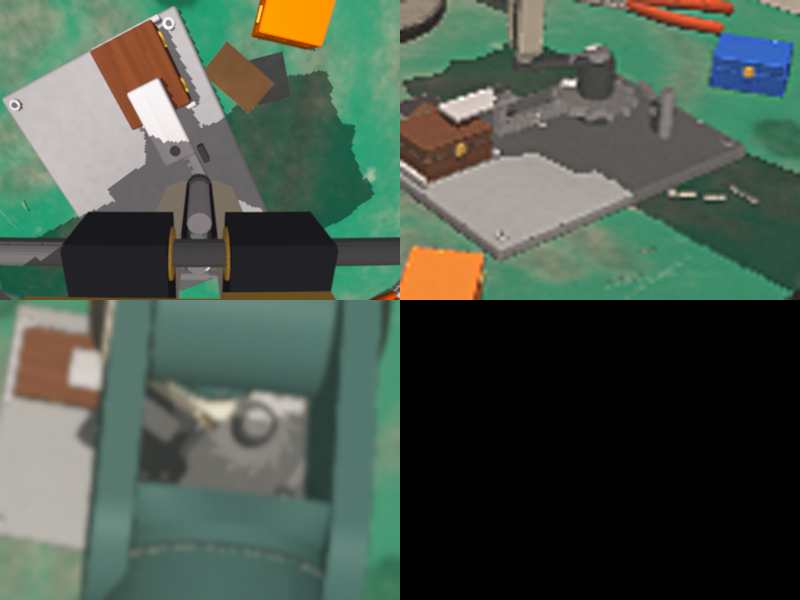

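The pawl is hidden by the gripper here. The tool now carries about 8 N clockwise at the peg, so it holds the spring. I'll wind on slightly more, then ease back while watching the tangential force; it should persist past the old caught angle.

```bash
cat > r.py <<'E'
from h import *
s=state();p=s["tcp_pos"];a=np.array([.5548,-.1]);d=p[:2]-a;th=np.arctan2(d[1],d[0]);f=s["contact_force"]
R=Ro.from_rotvec(s["orientation"]).as_matrix()
print("theta %.3f psi %.3f r %.4f | Ft(ccw) %.1f Fr %.1f Fz %.1f | z %.4f q6 %.2f w %.3f t %.2f"%(th,np.arctan2(R[1,0],R[0,0]),np.hypot(*d),-f[0]*np.sin(th)+f[1]*np.cos(th),f[0]*np.cos(th)+f[1]*np.sin(th),f[2],p[2],s["joints"][5],s["gripper_width"],s["t"]))
E
python3 -m inch '[[[-0.0001,-0.002,0,0,0,-0.033,0],[-0.0001,-0.002,0,0,0,-0.033,0],[0,0,0,0,0,0,0],[0,0,0,0,0,0,0]]]' >/dev/null; python3 r.py
for i in 1 2; do python3 -m inch '[[[-0.0001,0.0024,0,0,0,0.04,0],[-0.0001,0.0024,0,0,0,0.04,0],[-0.0001,0.0024,0,0,0,0.04,0],[-0.0001,0.0024,0,0,0,0.04,0]]]'>/dev/null; python3 r.py; done
```

```text
theta 1.002 psi 0.998 r 0.0577 | Ft(ccw) -8.9 Fr 1.6 Fz -1.9 | z 0.1031 q6 0.44 w 0.145 t 8.82
theta 0.834 psi 0.836 r 0.0576 | Ft(ccw) -7.4 Fr 4.1 Fz -3.1 | z 0.1031 q6 0.60 w 0.143 t 9.15
theta 0.666 psi 0.676 r 0.0575 | Ft(ccw) -7.8 Fr 6.9 Fz -2.8 | z 0.1031 q6 0.75 w 0.149 t 9.48
```

```bash
for i in 1 2 3; do python3 -m inch '[[[0.0001,0.0024,0,0,0,0.04,0],[0.0002,0.0024,0,0,0,0.04,0],[0.0001,0.0024,0,0,0,0.04,0],[0.0002,0.0024,0,0,0,0.04,0]]]'>/dev/null; python3 r.py; done
```

```text
theta 0.497 psi 0.515 r 0.0577 | Ft(ccw) -7.5 Fr -3.0 Fz 0.6 | z 0.1030 q6 0.90 w 0.147 t 9.82
theta 0.330 psi 0.355 r 0.0580 | Ft(ccw) -8.2 Fr -8.6 Fz 4.0 | z 0.1030 q6 1.04 w 0.150 t 10.15
theta 0.166 psi 0.195 r 0.0583 | Ft(ccw) -8.3 Fr -16.0 Fz 7.1 | z 0.1029 q6 1.19 w 0.146 t 10.48
```

```bash
for i in 1 2 3; do python3 -m inch '[[[-0.0002,0.0024,0,0,0,0.04,0],[-0.0003,0.0024,0,0,0,0.04,0],[-0.0002,0.0024,0,0,0,0.04,0],[-0.0002,0.0024,0,0,0,0.04,0]]]'>/dev/null; python3 r.py; done
```

```text
theta 0.005 psi 0.035 r 0.0584 | Ft(ccw) -7.6 Fr -5.7 Fz 3.6 | z 0.1030 q6 1.33 w 0.144 t 10.82
theta -0.158 psi -0.125 r 0.0586 | Ft(ccw) -7.9 Fr 2.0 Fz 0.6 | z 0.1030 q6 1.48 w 0.148 t 11.15
theta -0.322 psi -0.285 r 0.0588 | Ft(ccw) -5.9 Fr 10.6 Fz -2.6 | z 0.1031 q6 1.62 w 0.147 t 11.48
```

```bash
for i in 1 2 ; do python3 -m inch '[[[0.0001,0.0024,0,0,0,0.04,0],[0,0.0024,0,0,0,0.04,0],[0,0.0024,0,0,0,0.04,0],[0,0.0024,0,0,0,0.04,0]]]'>/dev/null; python3 r.py; done
```

```text
theta -0.485 psi -0.445 r 0.0593 | Ft(ccw) -6.3 Fr 7.9 Fz 0.2 | z 0.1031 q6 1.77 w 0.147 t 11.82
theta -0.648 psi -0.605 r 0.0597 | Ft(ccw) -6.3 Fr 4.5 Fz 0.5 | z 0.1030 q6 1.91 w 0.144 t 12.15
```

```bash
for i in 1 2 3; do python3 -m inch '[[[-0.0001,0.0024,0,0,0,0.04,0],[0,0.0024,0,0,0,0.04,0],[0,0.0024,0,0,0,0.04,0]]]'>/dev/null; python3 r.py; done
```

```text
theta -0.769 psi -0.725 r 0.0600 | Ft(ccw) -5.1 Fr 5.2 Fz 1.3 | z 0.1030 q6 2.02 w 0.148 t 12.40
theta -0.851 psi -0.844 r 0.0601 | Ft(ccw) 33.1 Fr 3.5 Fz -8.5 | z 0.1031 q6 2.13 w 0.144 t 12.65
theta -0.914 psi -0.963 r 0.0590 | Ft(ccw) 49.7 Fr -1.6 Fz -12.3 | z 0.1031 q6 2.24 w 0.218 t 12.90
```

The drum has met its home stop at θ≈-0.84. I'll back the excess push off gently before letting go.

```bash
python3 -m inch '[[[0,-0.002,0,0,0,-0.04,0],[0,-0.002,0,0,0,-0.04,0],[0,0,0,0,0,0,0],[0,0,0,0,0,0,0]]]'>/dev/null; python3 r.py
```

```text
theta -0.854 psi -0.880 r 0.0597 | Ft(ccw) 42.0 Fr 7.6 Fz -12.6 | z 0.1031 q6 2.17 w 0.149 t 13.23
```

```bash
python3 -m inch '[[[0,-0.0008,0,0,0,0,0],[0,-0.0008,0,0,0,0,0],[0,0,0,0,0,0,0]]]'>/dev/null; python3 r.py
python3 -m inch '[[[0,-0.0003,0,0,0,0,0],[0,0,0,0,0,0,0]]]'>/dev/null; python3 r.py
```

```text
theta -0.851 psi -0.881 r 0.0598 | Ft(ccw) 29.3 Fr 5.2 Fz -8.2 | z 0.1031 q6 2.17 w 0.146 t 13.48
theta -0.850 psi -0.881 r 0.0598 | Ft(ccw) 27.0 Fr 4.4 Fz -6.9 | z 0.1031 q6 2.17 w 0.150 t 13.65
```

```bash
python3 -m inch '[[[0,-0.001,0,0,0,0,0],[0,-0.001,0,0,0,0,0],[0,-0.0005,0,0,0,0,0],[0,0,0,0,0,0,0],[0,0,0,0,0,0,0]]]'>/dev/null; python3 r.py
python3 -m inch '[[[0,0,0,0,0,0,0.04],[0,0,0,0,0,0,0.04],[0,0,0,0,0,0,0.04],[0,0,0,0,0,0,0.04]]]' >/dev/null; python3 r.py
python3 -m inch '[[[0,0,-0.02,0,0,0,0.04],[0,0,-0.03,0,0,0,0.06],[0,0,-0.03,0,0,0,0.093],[0,0,-0.03,0,0,0,0.093],[0,0,0,0,0,0,0.093]]]'
python3 - <<'E'
from h import *
go(.602,.032,.2,-.195+np.pi/2)
E
```

```text
theta -0.846 psi -0.882 r 0.0598 | Ft(ccw) 8.2 Fr 0.4 Fz 0.3 | z 0.1030 q6 2.17 w 0.144 t 14.07
theta -0.861 psi -0.882 r 0.0596 | Ft(ccw) -0.7 Fr -0.5 Fz -0.5 | z 0.1026 q6 2.17 w 0.382 t 14.40
t: 14.82
tcp_pos: [0.5952, -0.1456, 0.2194]
orientation: [-2.84, 1.341, -0.012]
contact_force: [-0.1, -0.9, 0.4]
gripper_width: 0.671
grasp_force: 0.0
tcp [ 0.5952 -0.1456  0.2194] psi -0.882 tilt [ 0.006 -0.004 -1.   ] F [-0.1 -0.9  0.4] t 14.82 q6 2.17
shift [-0.133 -0.118  0.019] turn tz -2.258
```

```bash
python3 -m inch '[[[0,0,0,0,0,-0.12,0.093],[0,0,0,0,0,-0.12,0.093],[0,0,0,0,0,-0.12,0.093],[0,0,0,0,0,-0.12,0.093],[0,0,0,0,0,-0.12,0.093],[0,0,0,0,0,-0.12,0.093],[0,0,0,0,0,-0.12,0.093],[0,0,0,0,0,-0.12,0.093]]]' >/dev/null
python3 -m inch '[[[0,0,0,0,0,-0.12,0.093],[0,0,0,0,0,-0.12,0.093],[0,0,0,0,0,-0.12,0.093],[0,0,0,0,0,-0.12,0.093],[0,0,0,0,0,-0.12,0.093],[0,0,0,0,0,-0.12,0.093],[0,0,0,0,0,-0.12,0.093],[0,0,0,0,0,-0.12,0.093]]]' >/dev/null
python3 -m inch '[[[0,0,0,0,0,-0.113,0.093],[0,0,0,0,0,-0.113,0.093],[0,0,0,0,0,-0.113,0.093],[0,0,0,0,0,0,0.093],[0,0,0,0,0,0,0.093]]]' >/dev/null
python3 - <<'E'
from h import *
go(.602,.032,.22,1.376)
s=state();im=grab_frame("wrist");cv2.imwrite("pics/w4.png",im[:,:,::-1])
c=get_calibration("wrist")
q=[.5461,-.0431];y=-.195
print("nest42,axis,pawl pivot px",proj(c,[[*F(q,y,(40,85,0))[:2],.042],[.5548,-.1,.07],[*F(q,y,(-25,-86,0))[:2],.031]]).round(0).tolist())
E
```

```text
tcp [ 0.5938 -0.1452  0.2125] psi 1.373 tilt [-0. -0. -1.] F [ 0.8 -0.2  0.6] t 16.57 q6 -0.08
shift [ 0.1753 -0.0267 -0.0075] turn tz -0.003
nest42,axis,pawl pivot px [[274.0, -42.0], [245.0, 181.0], [198.0, 216.0]]
```

View pics/w4.png

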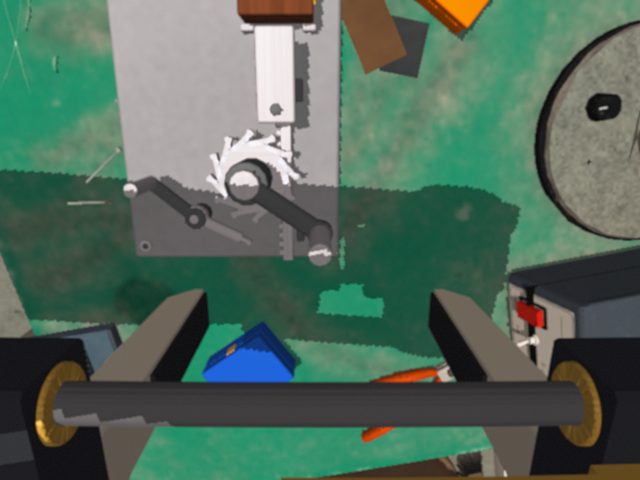

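The pawl nose at (250,243) is well clear of the wheel and the crank is home at (320,250). The lever is thrown over at (130,188), and the tongue at (275,25–120) stands clear of the box. I'll move closer and measure the box.

```bash
python3 -m inch '[[[0.03,-0.009,0,0,0,0,0.093],[0.03,-0.009,0,0,0,0,0.093],[0.03,-0.009,0,0,0,0,0.093],[0,0,0,0,0,0,0.093],[0,0,0,0,0,0,0.093],[0,0,0,0,0,0,0.093]]]' >/dev/null
python3 - <<'E'
from h import *
s=state();c=get_calibration("wrist");im=grab_frame("wrist")[:,:,::-1].copy();cv2.imwrite("pics/w5.png",im)
hsv=cv2.cvtColor(im,cv2.COLOR_BGR2HSV)
u0=proj(c,[[.602,.032,.042]])[0];print(u0)
m=((hsv[...,0]<15)&(hsv[...,1]>90)&(hsv[...,2]<170)).astype(np.uint8);m=cv2.morphologyEx(m,cv2.MORPH_OPEN,np.ones((5,5)))
cs=[k for k in cv2.findContours(m,0,2)[0] if cv2.contourArea(k)>1000]
for k in cs:
    r=cv2.minAreaRect(k);b=cv2.boxPoints(r);w=onz(c,b,.042);print(b.round(0).tolist(),w.round(4).tolist(),"ctr",w.mean(0).round(4),[np.linalg.norm(w[i]-w[i-1]).round(4) for i in range(4)])
cv2.drawContours(im,cs,-1,(0,255,0),1);cv2.imwrite("pics/w5c.png",im)
E
```

```text
[317.6994519  104.46638741]
[[369.0, 128.0], [408.0, 111.0], [435.0, 173.0], [396.0, 190.0]] [[0.6342, 0.0092, 0.042], [0.6624, 0.0154, 0.042], [0.6755, -0.0304, 0.042], [0.6463, -0.0372, 0.042]] ctr [ 0.6546 -0.0107  0.042 ] [np.float64(0.048), np.float64(0.0289), np.float64(0.0476), np.float64(0.03)]
[[281.0, 152.0], [281.0, 58.0], [352.0, 58.0], [352.0, 152.0]] [[0.5701, 0.0054, 0.042], [0.5836, 0.0663, 0.042], [0.6305, 0.057, 0.042], [0.6196, -0.0045, 0.042]] ctr [0.601 0.031 0.042] [np.float64(0.0504), np.float64(0.0624), np.float64(0.0478), np.float64(0.0624)]
```

View pics/w5c.png

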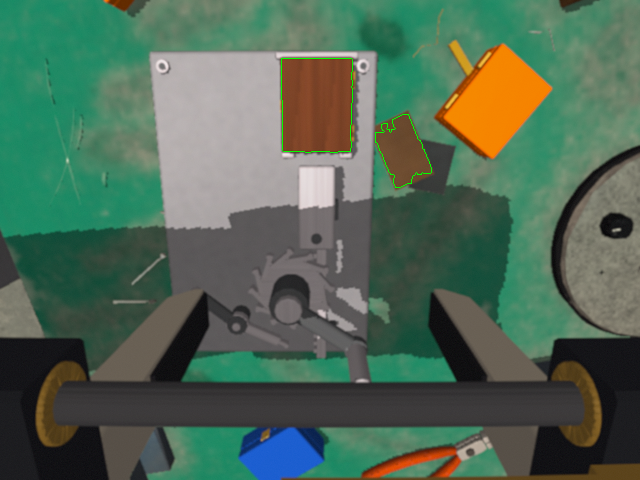

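The box top is at (281–352, 58–152), so its centre is (0.601, 0.031), and the tongue ends at (317,167), clear of it. A small brown block at (405,150) is near the +x finger. I'll use a 64 mm opening and grip 6 mm towards +y to miss it.

```bash
python3 -c "
from h import *
go(.602,.037,.12,1.375)"
```

```text
tcp [ 0.5848 -0.0523  0.2127] psi 1.375 tilt [-0. -0. -1.] F [-0.4  0.1  0.2] t 17.17 q6 0.06
shift [ 0.091  -0.0005  0.0926] turn tz -0.000
```

```bash
python3 -m inch '[[[0.03,0,0,0,0,0,0.064],[0.03,0,0,0,0,0,0.064],[0.031,-0.0005,0,0,0,0,0.064],[0,0,0.03,0,0,0,0.064],[0,0,0.03,0,0,0,0.064],[0,0,0.032,0,0,0,0.064],[0,0,0,0,0,0,0.064],[0,0,0,0,0,0,0.064]]]'
python3 -c "
from h import *
go(.602,.037,.042,1.375)"
```

```text
t: 17.83
tcp_pos: [0.6013, 0.0369, 0.1199]
orientation: [-2.427, -1.993, 0.004]
contact_force: [0.6, 0.6, 1.0]
gripper_width: 0.689
grasp_force: 0.0
tcp [0.6013 0.0369 0.1199] psi 1.375 tilt [-0.001 -0.003 -1.   ] F [0.6 0.6 1. ] t 17.83 q6 0.21
shift [0.0003 0.0009 0.0779] turn tz 0.000
```

```bash
python3 -m inch '[[[0,0,0.02,0,0,0,0.064],[0,0,0.02,0,0,0,0.064],[0,0,0.018,0,0,0,0.064],[0,0,0.012,0,0,0,0.064],[0,0,0.008,0,0,0,0.064],[0,0,0,0,0,0,0.064],[0,0,0,0,0,0,0.064]]]'
python3 -m inch '[[[0,0,0,0,0,0,0.03],[0,0,0,0,0,0,0.03],[0,0,0,0,0,0,0.03],[0,0,0,0,0,0,0.03],[0,0,0,0,0,0,0.03]]]' 15
python3 -m inch '[[[0,0,-0.003,0,0,0,0.03],[0,0,-0.005,0,0,0,0.03],[0,0,-0.01,0,0,0,0.03],[0,0,-0.03,0,0,0,0.03],[0,0,-0.04,0,0,0,0.03],[0,0,-0.04,0,0,0,0.03],[0,0,0,0,0,0,0.03],[0,0,0,0,0,0,0.03]]]'
```

```text
t: 18.42
tcp_pos: [0.6023, 0.0376, 0.0439]
orientation: [2.426, 1.995, 0.001]
contact_force: [0.6, -0.2, 1.1]
gripper_width: 0.69
grasp_force: 0.0
t: 18.83
tcp_pos: [0.6021, 0.0378, 0.0437]
orientation: [2.426, 1.995, 0.001]
contact_force: [-1.5, -1.3, 7.1]
gripper_width: 0.54
grasp_force: 15.0
t: 19.5
tcp_pos: [0.6027, 0.0378, 0.174]
orientation: [2.424, 1.994, 0.006]
contact_force: [0.1, 0.0, -1.6]
gripper_width: 0.537
grasp_force: 15.0
```

```bash
python3 -m inch '[[[0,0,-0.01,0,0,-0.112,0.03],[0,0,-0.01,0,0,-0.112,0.03],[0,0,-0.01,0,0,-0.112,0.03],[0,0,0,0,0,0,0.03]]]' >/dev/null
python3 -c "
from h import *
go(.465,.199,.2,1.712)"
```

```text
tcp [0.6018 0.0378 0.2013] psi 1.718 tilt [-0.  0. -1.] F [-0.2 -0.4 -1.2] t 19.83 q6 -0.13
shift [ 0.1796 -0.1116  0.0013] turn tz 0.006
```

```bash
python3 -m inch '[[[0.018,-0.011,0,0,0,0,0.03],[0.025,-0.016,0,0,0,0,0.03],[0.027,-0.017,0,0,0,0,0.03],[0.03,-0.018,0,0,0,0,0.03],[0.03,-0.018,0,0,0,0,0.03],[0.025,-0.016,0,0,0,0,0.03],[0.015,-0.01,0,0,0,0,0.03],[0.01,-0.006,0,0,0,0,0.03]]]' >/dev/null
python3 -m inch '[[[0,0,0,0,0,0,0.03],[0,0,0,0,0,0,0.03],[0,0,0,0,0,0,0.03],[0,0,0,0,0,0,0.03],[0,0,0,0,0,0,0.03]]]'
python3 - <<'E'
from h import *
s=state();c=get_calibration("wrist");im=grab_frame("wrist")[:,:,::-1].copy()
go(.465,.199,.2,1.712)
hsv=cv2.cvtColor(im,cv2.COLOR_BGR2HSV)
print(proj(c,[[.4508,.2976,.06]]))
m=((hsv[...,0]<15)&(hsv[...,1]>90)&(hsv[...,2]<170)).astype(np.uint8);m=cv2.morphologyEx(m,cv2.MORPH_OPEN,np.ones((5,5)))
cs=[k for k in cv2.findContours(m,0,2)[0] if cv2.contourArea(k)>1000]
for k in cs:
    r=cv2.minAreaRect(k);b=cv2.boxPoints(r);w=onz(c,b,.06);print(b.round(0).tolist(),w.round(4).tolist(),"ctr",w.mean(0).round(4),[np.linalg.norm(w[i]-w[i-1]).round(4) for i in range(4)])
cv2.drawContours(im,cs,-1,(0,255,0),1);cv2.imwrite("pics/w6c.png",im)
E
```

```text
t: 20.92
tcp_pos: [0.4659, 0.1995, 0.2004]
orientation: [-2.06, -2.372, 0.001]
contact_force: [0.4, 0.0, -1.9]
gripper_width: 0.54
grasp_force: 15.0
tcp [0.4658 0.1995 0.2005] psi 1.711 tilt [-0. -0. -1.] F [-0.5  0.4 -1.4] t 20.97 q6 0.21
shift [-0.0004 -0.0009  0.0005] turn tz -0.001
[[314.84246943  79.53711979]]
[[250.0, 248.0], [387.0, 248.0], [387.0, 381.0], [250.0, 381.0]] [[0.4219, 0.1841, 0.06], [0.5145, 0.1972, 0.06], [0.534, 0.0939, 0.06], [0.4317, 0.0795, 0.06]] ctr [0.4755 0.1387 0.06  ] [np.float64(0.105), np.float64(0.0936), np.float64(0.1051), np.float64(0.1033)]
[[272.0, 22.0], [353.0, 22.0], [353.0, 130.0], [272.0, 130.0]] [[0.4211, 0.3263, 0.06], [0.4688, 0.333, 0.06], [0.4789, 0.2711, 0.06], [0.4281, 0.2639, 0.06]] ctr [0.4492 0.2986 0.06  ] [np.float64(0.0627), np.float64(0.0482), np.float64(0.0627), np.float64(0.0513)]
```

View pics/w6c.png

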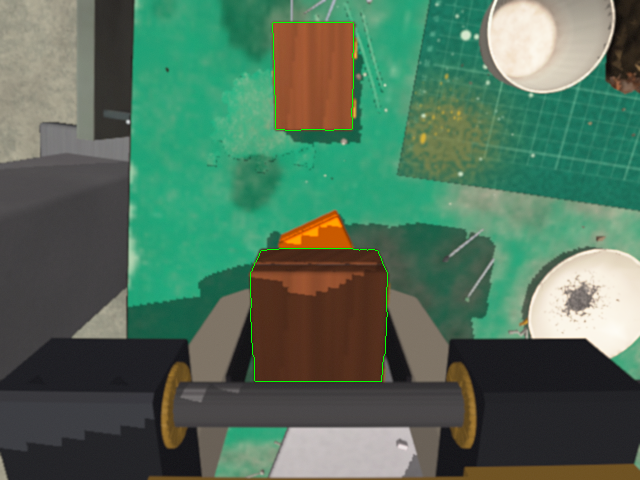

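The stack top is at (272–353, 22–130), centre (0.449, 0.299), and its sides are parallel to the tool. The held box is in the jaws at (250–387, 248–381). Next I'll carry it above the stack.

```bash
python3 -c "
from h import *
go(.4487,.3053,.11,1.709)"
```

```text
tcp [0.4658 0.1995 0.2005] psi 1.711 tilt [-0. -0. -1.] F [-0.5  0.4 -1.4] t 20.97 q6 0.21
shift [ 0.1072 -0.0021  0.0905] turn tz 0.002
```

```bash
python3 -m inch '[[[0.015,0,0,0,0,0,0.03],[0.022,-0.001,0,0,0,0,0.03],[0.025,-0.001,0,0,0,0,0.03],[0.022,0,0,0,0,0,0.03],[0.015,0,0.01,0,0,0,0.03],[0.008,0,0.025,0,0,0,0.03],[0,0,0.03,0,0,0,0.03],[0,0,0.02,0,0,0,0.03]]]' >/dev/null
python3 -m inch '[[[0,0,0.005,0,0,0,0.03],[0,0,0,0,0,0,0.03],[0,0,0,0,0,0,0.03],[0,0,0,0,0,0,0.03],[0,0,0,0,0,0,0.03]]]' >/dev/null
python3 -c "
from h import *
go(.4487,.3053,.0935,1.709)"
```

```text
tcp [0.449  0.306  0.1124] psi 1.713 tilt [ 0.001  0.002 -1.   ] F [-0.   0.8 -2.3] t 22.05 q6 0.41
shift [-0.0006 -0.0004  0.0189] turn tz 0.004
```

```bash
python3 -m inch '[[[-0.0006,-0.0004,0.006,0,0,0.003,0.03],[0,0,0.006,0,0,0,0.03],[0,0,0.004,0,0,0,0.03],[0,0,0.0015,0,0,0,0.03],[0,0,0,0,0,0,0.03],[0,0,0,0,0,0,0.03]]]' |sed -n 2,4p
for i in 1 2 3; do python3 -m inch '[[[0,0,0.0008,0,0,0,0.03],[0,0,0,0,0,0,0.03],[0,0,0,0,0,0,0.03]]]' |sed -n 2,4p; done
```

```text
tcp_pos: [0.4479, 0.3051, 0.0931]
orientation: [-2.062, -2.37, 0.0]
contact_force: [-1.3, 0.0, -1.8]
tcp_pos: [0.448, 0.3051, 0.0925]
orientation: [2.062, 2.37, 0.0]
contact_force: [-0.8, 0.6, -1.1]
tcp_pos: [0.448, 0.3052, 0.0917]
orientation: [2.062, 2.37, 0.0]
contact_force: [2.0, 0.7, -0.6]
tcp_pos: [0.4481, 0.3052, 0.0917]
orientation: [2.062, 2.37, 0.001]
contact_force: [-4.4, -2.0, 8.8]
```

```bash
python3 -m inch '[[[0,0,-0.0006,0,0,0,0.03],[0,0,0,0,0,0,0.055],[0,0,0,0,0,0,0.07],[0,0,0,0,0,0,0.07],[0,0,0,0,0,0,0.07],[0,0,0,0,0,0,0.07]]]' |sed -n 2,5p
python3 -m inch '[[[0,0,-0.01,0,0,0,0.07],[0,0,-0.03,0,0,0,0.07],[0,0,-0.03,0,0,0,0.07],[0,0,-0.03,0,0,0,0.07],[-0.03,0,-0.02,0,0,0,0.07],[-0.04,0,0,0,0,0,0.07],[-0.04,0,0,0,0,0,0.07],[0,0,0,0,0,0,0.07]]]' |sed -n 1,2p
python3 -m inch '[[[0,0,0,0,0,0,0.07],[0,0,0,0,0,0,0.07],[0,0,0,0,0,0,0.07],[0,0,0,0,0,0,0.07]]]' >/dev/null
python3 - <<'E'
from h import *
c=get_calibration("wrist");im=grab_frame("wrist")[:,:,::-1].copy();S=grab_frame("scene")[:,:,::-1]
go(0.449,.3,.2)
hsv=cv2.cvtColor(im,cv2.COLOR_BGR2HSV)
print(proj(c,[[.4495,.2984,.09]]))
m=((hsv[...,0]<15)&(hsv[...,1]>90)&(hsv[...,2]<170)).astype(np.uint8);m=cv2.morphologyEx(m,cv2.MORPH_OPEN,np.ones((5,5)))
for k in [k for k in cv2.findContours(m,0,2)[0] if cv2.contourArea(k)>1000]:
    b=cv2.boxPoints(cv2.minAreaRect(k));w=onz(c,b,.09);print(b.round(0).tolist(),"ctr",w.mean(0).round(4),[np.linalg.norm(w[i]-w[i-1]).round(4) for i in range(4)])
o=np.zeros((600,800,3),np.uint8);o[:300,:400]=cv2.resize(im,(400,300));o[:300,400:]=cv2.resize(S[220:310,310:430],(400,300),interpolation=2);o[300:,:400]=cv2.resize(S[295:370,237:337],(400,300),interpolation=2);o[300:,400:]=cv2.resize(im[0:240,160:480],(400,300))
cv2.imwrite("pics/v7.png",o)
E
```

```text
tcp_pos: [0.4479, 0.3051, 0.0913]
orientation: [-2.062, -2.37, 0.0]
contact_force: [-0.5, 0.6, 1.0]
gripper_width: 0.749
t: 24.47
tcp_pos: [0.4639, 0.1916, 0.2128]
tcp [0.463  0.197  0.2113] psi 1.711 tilt [-0. -0. -1.] F [0.7 0.1 0.2] t 24.9 q6 0.21
shift [0.104  0.0006 0.0113] 
[[318.14628534  71.67485465]]
[[275.0, 12.0], [362.0, 12.0], [362.0, 128.0], [275.0, 128.0]] ctr [0.4497 0.2984 0.09  ] [np.float64(0.0624), np.float64(0.0481), np.float64(0.0624), np.float64(0.0513)]
```

View pics/v7.png

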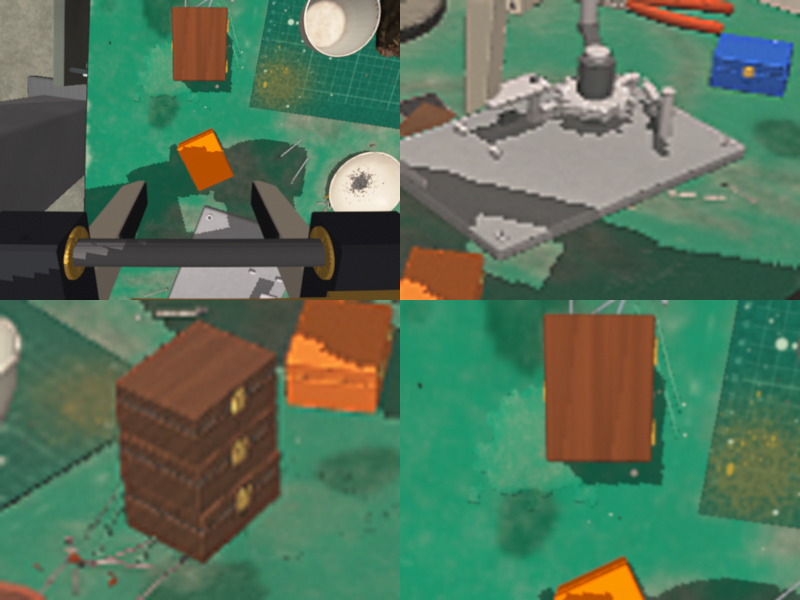

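The box stands squarely on the stack, three high with the clasps aligned in the lower-left crop at (200,440). Its measured centre is (0.4497, 0.2984), against (0.4492, 0.2986) for the box below. The seat is empty, the lever is still over, and the robot touches nothing, so I'm handing the job in.

```bash
python3 -c "
from workcell import *
print(job_done())"
```

```text
the job is handed in; nothing more can be done
None
```

The job is handed in at about 25 s of the 72 s: lever fully over, pawl off, crank eased home while gripped (pressing up to about 50 N into the home stop with the fingers before I backed off), and the freed box stacked within about 1 mm of the box below.

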